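Load the battery box and lock its cover

TASK

Make the battery box ready for use: push the battery module fully home in its bay, swing the cover shut over it, then press the cover's red-winged quarter-turn stud down and turn it ninety degrees clockwise, so that its cam catches and the stud stays down and locked when you let go. Leave the other things on the bench where they are.

Things in the scene. Friction and masses are not known exactly. Their poses are not given: they have to be found in the camera images.
- battery_box: Grey sheet-metal box screwed to the bench, 86 mm wide (x; 130 over its 3 mm high ears), 160 long (y), 80 high. Origin on the bench, z up; inner walls at x = -39, +39 mm, open mouth in the plane y = -85, back wall y = +75, floor 4 mm thick. A keeper bridge (y = -50 to -6, 62 mm above the bench) crosses over the module and takes the stud; a black terminal block at the back stops the module.
- battery_module: Loose module of green lying cells in a black holder, 72 mm wide (x), 130 long (y), 44 high, 0.55 to 0.8 kg; origin in the centre of its underside, axes as the box's. It lies on the box floor, sticks out of the mouth and slides along y. Home, against the terminal block, its front face is at y = -83 mm in the box frame, 2 mm inside the mouth plane.
- module_front (a point): Centre of the module's front (outer, -y) face, 22 mm above the module's underside; axes as the module's.
- cover (a joint): Cover angle in rad: 0 shut, 1.57 upright, at most 1.95 (leaning away from the mouth). Stiff hinge: the cover stays where it is left, even half open; 2 to 6 N at its free edge move it. With the module more than about 8 mm short of home the lip of the cover lands on it and the cover cannot shut.
- cover_hinge (a point): Middle of the cover's hinge axis, at x = 0, y = +75, z = 80 mm in the box frame; axes as the box's. The hinge axis runs along x; the cover swings in the box's y-z plane.
- cover_edge (a point): Middle of the cover's free edge on its outer face, 166 mm from the hinge axis and 3 mm outside it. The cover is a grey plate 92 mm wide, 3 mm thick, with a 44 mm lip bent inward at the free edge, which comes down just outside the mouth. Axes of the cover: y from free edge to hinge, z out of its outer face (up when shut).
- stud_push (a joint): How far the stud is pressed into the cover, m: 0 sprung out, 0.013 bottomed; spring 2.4 N at 0, 10 N at 0.013. With the cover shut, its cross bar must be pressed 0.010 or more to pass the keeper's ribs; turned into its seat and let go, it springs back only to about 0.007 and stays. Unpressed, it sits in the keeper's slot and cannot turn.
- stud_turn (a joint): Angle of the stud in rad: 0 unlocked (wing along the box's y axis, pointing to the hinge), grows clockwise as seen from outside the cover, 1.57 locked (wing across, along the box's x axis), end stop 1.64. Turns with little friction when pressed.
- wing_top (a point): Centre of the top of the stud's red wing, on the stud's axis, 38 mm outside the cover's outer face when not pressed, 103 mm from the hinge axis, mid-width. Turns with the stud. The wing lies along this point's y axis: 54 mm long, 10 mm thick, 18 mm high, on a black disc of 60 mm diameter, 6 mm thick, 14 mm clear of the cover.
- mug: Bystander: a two-tone mug, black above and white below, 82 mm across, 97 mm high, standing. Origin in the centre of its underside.
- glue_bottle: Bystander: a clear squeeze bottle with a red nozzle, 39 mm across, 136 mm high, standing. Origin in the centre of its underside.
- multimeter: Bystander: a handheld meter in an orange boot, 142 x 70 x 43 mm, lying flat. Origin in the centre of its underside.
- tape_measure: Bystander: a yellow tape measure, 34 x 70 x 60 mm. Origin in the centre of its underside.
- calliper: Bystander: a steel slide calliper, 210 mm long, lying flat. Origin in the centre of its underside.
- screwdriver: Bystander: a yellow-handled screwdriver, 186 mm long, lying flat. Origin in the centre of its underside.
- cell_a: Bystander: a loose green cylindrical cell, 18 mm across, 65 mm high, standing. Origin in the centre of its underside.
- cell_b: Bystander: a loose blue cylindrical cell, 18 mm across, 65 mm high, standing. Origin in the centre of its underside.
Things that resemble listed ones, but are neither listed nor needed, are in the scene too. What is meant by the battery_module is not pink, and is the larger of those in its own colour.

How it is judged:
By the outcome, as a careful person would: the job done as asked, in the order asked, and still so for the second after the job is handed in, with the robot touching nothing.
It also fails if it takes over 59 s, if anything falls off the work surface, if the arm or the gripper's body presses on something with over 40 N, if the wrist force passes 120 N, or if a joint passes its speed limit or range.

ROBOT

A 6-joint arm with a two-finger parallel gripper is mounted at the origin on the work surface; the furniture and walls round the work are solid. World frame = base frame: x ahead of the robot, y to its left, z up, the work surface at z = 0. Lengths are in m, angles in rad, forces in N, time in s.
With the tool pointing down it reaches from about 0.3 to 0.775 m from the base axis. Payload 14.6 kg.
Tool frame: the origin (TCP) lies at the very end of the fingers, on their centre line; the grasp point (between the pads) lies 19 mm behind it; z points along the fingers, y is the line along which they close (so a half turn about z gives the same grasp; the last joint's range is limited). The gripper opens to 85 mm and grips with 20 to 120 N. Pads are 22 mm wide; open, the fingers measure 114 mm over their backs; the gripper's body (76 mm by 85 mm) begins 54 mm behind the grasp point. The pads swing forward as they close: fully open they stand 13 mm farther back than shut.
Start: joints at [1.043, 0.3, 1.521, -0, 1.321, -0.067], TCP at [0.245, 0.493, 0.231] pointing down, gripper open.
Joint ranges: [-3.03, 3.03], [-0.79, 2.21], [0.23, 2.52], [-1.04, 4.18], [0, 3.07], [-2.55, 2.55]. Speed limits (rad/s): [2.22, 2.22, 2.57, 3.14, 3.14, 3.14].

INTERFACE

Orientations are given as a rotation vector (axis times angle).
In Python, from bench import ctrl gives the robot as it stands.
- The arm moves only by the shell command python3 -m creep 'ROWS' [OPENING]. ROWS is text: rows parted by semicolons, each of 6 numbers parted by spaces: the shift along the tool's x, y, z as a fraction of full scale, then the turn, a rotation vector about the tool's x, y, z as a fraction of full scale. In form: x y z wx wy wz; .... A call has 1 to 5 rows; each row shifts and turns the commanded pose from where the row before left it, along the tool's axes as they then stand; what a row does not reach is not made up. Full scale, the value 1, is 0.5 m for a shift and 4 degrees for a turn. A row lasts 1/8 s, in which the tool goes at most 62.5 mm and 10.7 degrees, less where a joint would pass 70% of its speed; a pose out of reach is approached as far as the arm can. A call with a number of a shift or a turn outside -1 to 1 is refused whole. A call with a gripper value outside its range is refused whole. OPENING is the closure, from 0 (fully open) to 1 (shut), set as the call begins (- or left out, the last holds). The fingers move at their own pace and stop on an object; the grip force is fixed at half the most. Time passes only in rows, so rows that do not move let the fingers close. It gives the time, the measured TCP pose, the force, the opening and the grip force at its end, in the units of the state.
- ctrl.get_obs(): the state, without advancing time (a new reading comes with each control period).
- ctrl.snapshot(name): name is "scene" or "top" or "wrist"; returns a dict with "frame" (420x560x3 uint8, blue, green, red), "intrinsics" (3x3 intrinsics, pixels), "cam_to_world" (4x4, takes a point from camera to world coordinates). Camera axes: x right, y down, z forward; pixel columns grow to the right and rows downward; lengths in m; the calibration is good to about 2 mm. A picture is of the moment at which its call begins. There is no depth.
- ctrl.close_job(): hands the job in; it is judged then, once.
The state is a dict: "time_s": time; "joints": joint angles; "qd": joint speeds; "effort": joint torques, N m; "position": TCP position; "eef_rot": TCP orientation; "force": force on the tool from outside, world axes, zero at the start; "torque": the same for the moment, N m; "opening": finger opening in m; "grasp_force": force on a finger pad.
Only numpy, scipy, OpenCV 4.12 (cv2) and the standard library are available. Lean on these libraries where they do the work, as an engineer would, in place of code of your own. Each camera call takes 0.05 s, during which the arm holds its last target. There are 200 camera calls.

## Working session

There is one attempt and no reset: what is moved stays moved. The work goes in short steps, Python scripts to look and compute and a shell command to move; the robot and the scene stay as the last step left them, time stands still between calls to the robot, and variables do not carry over. Pictures are saved under pics/ and viewed, at most 10 in all, crops included, and the job is handed in when it is done.

```bash
mkdir -p pics; ls; python3 - <<'E'
from bench import ctrl
import cv2,numpy as np
np.set_printoptions(precision=4,suppress=True)
for n in("scene","top"):
    s=ctrl.snapshot(n); cv2.imwrite(f"pics/{n}0.png",s["frame"]); np.savez(f"{n}0.npz",**s)
    print(n,s["intrinsics"],s["cam_to_world"])
o=ctrl.get_obs();print({k:np.round(v,3) for k,v in o.items()})
E
```

```text
pics
scene [[443.5631   0.     282.3033]
 [  0.     443.5631 205.3555]
 [  0.       0.       1.    ]] [[ 0.8253 -0.3084  0.473  -0.1763]
 [-0.5646 -0.4377  0.6997 -1.0082]
 [-0.0088 -0.8445 -0.5354  0.7826]
 [ 0.      0.      0.      1.    ]]
top [[428.4577   0.     282.4644]
 [  0.     428.4577 203.2956]
 [  0.       0.       1.    ]] [[ 0.007  -0.9927  0.12    0.2371]
 [-0.9998 -0.0045  0.0205 -0.116 ]
 [-0.0198 -0.1202 -0.9926  1.5401]
 [ 0.      0.      0.      1.    ]]
{'time_s': np.float64(0.1), 'joints': array([ 1.043,  0.3  ,  1.522,  0.   ,  1.321, -0.067]), 'qd': array([-0.001, -0.002,  0.   ,  0.002,  0.002,  0.002]), 'effort': array([ -0.001, -54.437, -36.237,  -0.   ,   0.003,   0.   ]), 'position': array([0.244, 0.492, 0.231]), 'eef_rot': array([-0.717, -3.058,  0.002]), 'force': array([ 0.123, -0.639,  0.424]), 'torque': array([-0.008,  0.024,  0.007]), 'grasp_force': np.float64(0.0), 'opening': np.float64(0.085)}
```

View pics/scene0.png

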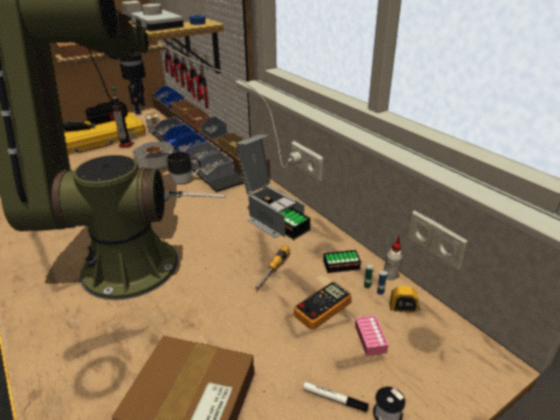

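View pics/top0.png

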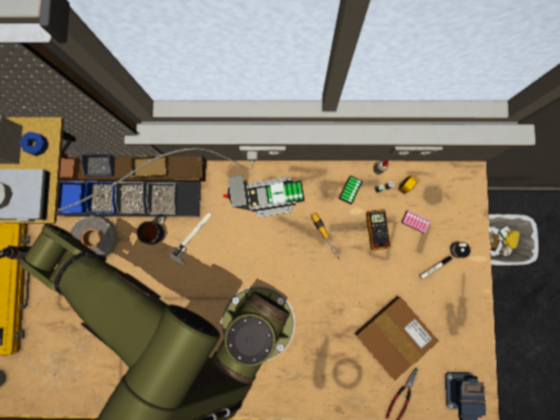

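The box is at top pixel (265,193), mouth to the right (world -y), with the cover upright at about (238,192), its stud near (226,196), and the module's green end at (290,190). I'll enlarge this area.

```bash
python3 - <<'E'
import cv2,numpy as np
a=cv2.imread("pics/top0.png")[150:240,195:335]; b=cv2.imread("pics/scene0.png")[120:250,220:330]
a=cv2.resize(a,None,fx=5.6,fy=5.6,interpolation=2)[:, :784]
cv2.imwrite("pics/topc.png",a)
b=cv2.resize(b,None,fx=4.5,fy=4.5,interpolation=2);cv2.imwrite("pics/scenec.png",b)
E
```

```text
(no output)
```

View pics/topc.png

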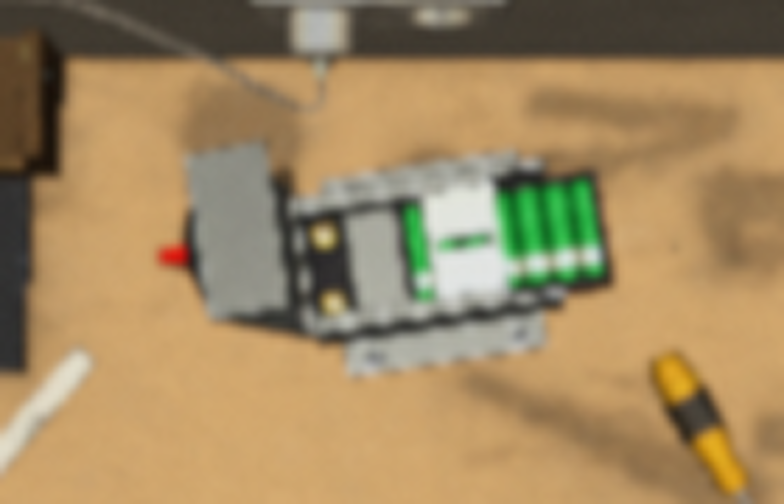

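View pics/scenec.png

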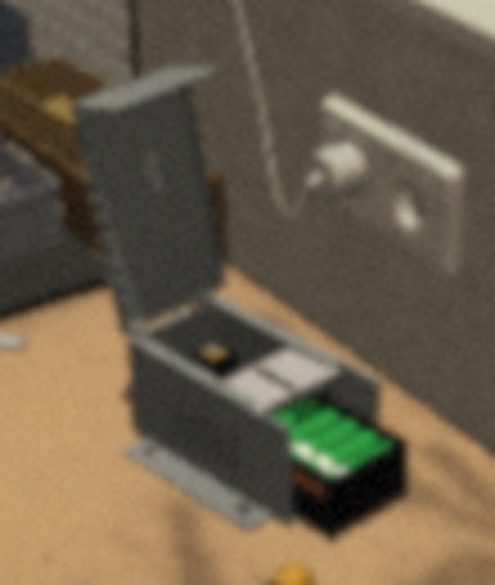

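The top crop shows the module's front corners at (600,175) and (610,285), the near ear edge from (350,372) to (547,345), and the wall-top mouth corners at about (540,160) and (563,297). The cover leans back and its lip is on top. Casting rays for these points now.

```bash
cat > h.py <<'E'
import numpy as np
np.set_printoptions(precision=4,suppress=True)
def ray(s,u,v):
    K,T=s["intrinsics"],s["cam_to_world"]
    return T[:3,3],T[:3,:3]@np.linalg.solve(K,[u,v,1.])
def onz(s,u,v,z):
    o,d=ray(s,u,v); return o+d*(z-o[2])/d[2]
def tri(s1,p1,s2,p2):
    o1,d1=ray(s1,*p1);o2,d2=ray(s2,*p2)
    t=np.linalg.lstsq(np.c_[d1,-d2],o2-o1,rcond=None)[0]
    a,b=o1+d1*t[0],o2+d2*t[1]; return (a+b)/2,np.linalg.norm(a-b)
def proj(s,P):
    T=s["cam_to_world"];p=s["intrinsics"]@(T[:3,:3].T@(np.asarray(P)-T[:3,3]));return p[:2]/p[2]
E
python3 - <<'E'
from h import *
t=np.load("top0.npz");s=np.load("scene0.npz")
c=lambda u,v:(195+(u+.5)/5.6-.5,150+(v+.5)/5.6-.5)
e=lambda u,v:(220+(u+.5)/4.5-.5,120+(v+.5)/4.5-.5)
for n,p,z in[("modF+x",(600,175),.048),("modF-x",(610,285),.048),("ear b",(350,373),.003),("ear f",(547,347),.003),("wall mouth+x",(540,160),.08),("wall mouth-x",(563,297),.08),("wall back -x",(310,335),.08),("wallback +x",(292,200),.08),("wall edge (window)",(400,55),0)]:
    print(n,onz(t,*c(*p),z))
print("lip front edge L/R", tri(t,c(268,142),s,e(213,68)),tri(t,c(290,318),s,e(85,105)))
print("mod front top", tri(t,c(600,175),s,e(405,452)),tri(t,c(610,285),s,e(327,488)))
print("hinge-ish -x", tri(t,c(310,335),s,e(135,338)))
print("red",[onz(t,*c(172,256),z) for z in(.15,.2)])
E
```

```text
modF+x [ 0.4977 -0.1527  0.048 ]
modF-x [ 0.4278 -0.1591  0.048 ]
ear b [0.3757 0.0068 0.003 ]
ear f [ 0.3932 -0.1199  0.003 ]
wall mouth+x [ 0.5013 -0.1149  0.08  ]
wall mouth-x [ 0.4162 -0.1294  0.08  ]
wall back -x [0.392  0.0255 0.08  ]
wallback +x [0.4758 0.038  0.08  ]
wall edge (window) [ 0.5853 -0.0228  0.    ]
lip front edge L/R (array([0.4779, 0.0343, 0.253 ]), np.float64(0.0035099678760205488)) (array([0.3777, 0.0215, 0.2578]), np.float64(0.010322837241356084))
mod front top (array([ 0.499 , -0.1529,  0.0411]), np.float64(0.00018494645459880488)) (array([ 0.4295, -0.1599,  0.0442]), np.float64(0.0026115790353130747))
hinge-ish -x (array([0.3956, 0.0241, 0.0771]), np.float64(0.007401339705266911))
red [array([0.4308, 0.1006, 0.15  ]), array([0.4238, 0.0928, 0.2   ])]
```

```bash
python3 -m creep '0 0 -0.12 0 0 1;0 0 -0.12 0 0 1;0 0 0 0 0 1;0 0 0 0 0 1;0 0 0 0 0 1' 1; python3 -m creep '0 0 0 0 0 1;0 0 0 0 0 1;0 0 0 0 0 1;0 0 0 0 0 1;0 0 0 0 0 1'; python3 -m creep '0 0 0 0 0 1;0 0 0 0 0 1;0 0 0 0 0 1;0 0 0 0 0 0.75;0 0 0 0 0 0'
```

```text
time_s: 0.72
position: [0.2445, 0.4926, 0.351]
eef_rot: [-1.241, -2.886, 0.001]
force: [-0.7, -0.2, -0.2]
opening: 0.0002
grasp_force: 0.0
time_s: 1.35
position: [0.2445, 0.4926, 0.3509]
eef_rot: [1.723, 2.627, -0.001]
force: [-0.6, -0.6, 0.1]
opening: -0.0
grasp_force: 0.0
time_s: 1.98
position: [0.2445, 0.4926, 0.351]
eef_rot: [2.048, 2.382, -0.001]
force: [0.5, 0.2, 0.0]
opening: -0.0002
grasp_force: 0.0
```

```bash
python3 -m creep '-0.118 0.02 0 0 0 0;-0.118 0.02 0 0 0 0;-0.118 0.02 0 0 0 0;-0.118 0.02 0 0 0 0;-0.118 0.02 0 0 0 0'; python3 -m creep '-0.118 0.02 0 0 0 0;-0.118 0.02 0 0 0 0;-0.118 0.02 0 0 0 0;-0.118 0.02 0 0 0 0;-0.118 0.02 0 0 0 0'; python3 -m creep '-0.118 0.02 0 0 0 0;-0.118 0.02 0 0 0 0;0 0 0.12 0 0 0;0 0 0.12 0 0 0;0 0 0 0 0 0'
python3 - <<'E'
from bench import ctrl
import cv2,numpy as np
s=ctrl.snapshot("wrist"); np.savez("w1.npz",**s); s2=ctrl.snapshot("scene");np.savez("s1.npz",**s2)
b=cv2.resize(s2["frame"][100:250,200:350],(420,420),interpolation=2)
cv2.imwrite("pics/w1.png",np.hstack([cv2.resize(s["frame"],None,fx=.67,fy=1)[:, :375],b]))
E
```

```text
time_s: 2.6
position: [0.3382, 0.2066, 0.3513]
eef_rot: [2.046, 2.384, 0.0]
force: [0.5, -0.2, 0.0]
opening: -0.0006
grasp_force: 0.0
time_s: 3.22
position: [0.4318, -0.0779, 0.3514]
eef_rot: [2.047, 2.383, 0.0]
force: [1.2, 0.9, 0.2]
opening: 0.0
grasp_force: 0.0
time_s: 3.85
position: [0.4676, -0.1889, 0.2282]
eef_rot: [-2.043, -2.377, 0.003]
force: [0.4, 0.4, 0.2]
opening: 0.0001
grasp_force: 0.0
```

View pics/w1.png

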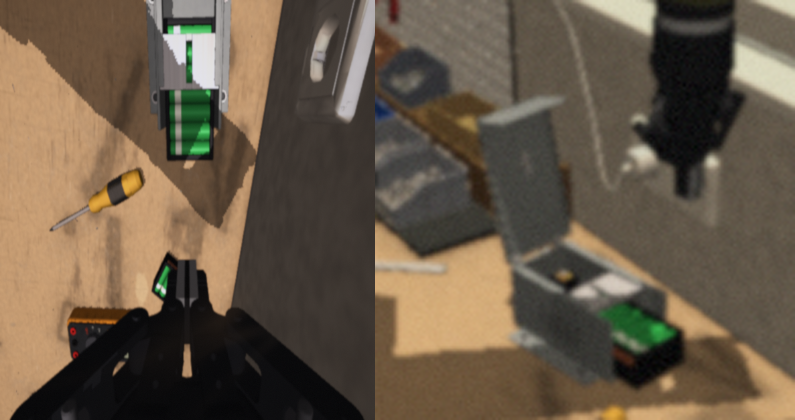

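The wrist view (squeezed 0.67 in x) shows the module's front top edge from (167,160) to (214,157) and the walls' mouth ends at about (160,127) and (221,122), with the path clear. Refining the box pose from these.

```bash
python3 - <<'E'
from h import *
w=np.load("w1.npz")
for n,(u,v),z in[("mod-x",(167,160),.048),("mod+x",(214,157),.048),("wall-x mouth top",(161,127),.08),("wall+x",(219,124),.08),("wall -x far",(148,1),.08),("wall+x far",(229,1),.08),("bridge f -x",(163,90),.062),("bridge f +x",(215,90),.062)]:
    print(n,onz(w,u*560/375,v,z))
E
```

```text
mod-x [ 0.4309 -0.1602  0.048 ]
mod+x [ 0.5018 -0.1462  0.048 ]
wall-x mouth top [ 0.4218 -0.1271  0.08  ]
wall+x [ 0.4983 -0.1128  0.08  ]
wall -x far [ 0.3952 -0.0324  0.08  ]
wall+x far [ 0.4913 -0.0179  0.08  ]
bridge f -x [ 0.4186 -0.095   0.062 ]
bridge f +x [ 0.4895 -0.0842  0.062 ]
```

```bash
python3 -m creep '0 0 0.12 0 0 0;0 0 0.12 0 0 0;0 0 0.12 0 0 0;0 0 0.045 0 0 0;0 0 0 0 0 0'; python3 -m creep '0.03 0.002 0 0 0 0;0.02 0.002 0 0 0 0;0.016 0 0 0 0 0;0.016 0 0 0 0 0;0 0 0 0 0 0'; python3 -m creep '0.008 0 0 0 0 0;0.006 0 0 0 0 0;0 0 0 0 0 0'
```

```text
time_s: 4.58
position: [0.4702, -0.1899, 0.0299]
eef_rot: [2.047, 2.382, 0.0]
force: [-0.1, -0.8, -0.6]
opening: -0.0002
grasp_force: 0.0
time_s: 5.2
position: [0.4656, -0.1482, 0.03]
eef_rot: [2.046, 2.381, 0.001]
force: [0.6, -0.3, 0.6]
opening: 0.0001
grasp_force: 0.2
time_s: 5.58
position: [0.4647, -0.1421, 0.0298]
eef_rot: [2.047, 2.38, 0.001]
force: [0.6, -5.3, 3.7]
opening: -0.0002
grasp_force: 2.6
```

```bash
for i in 1 2; do :; done; python3 -m creep '0.006 0 0 0 0 0;0.006 0 0 0 0 0;0 0 0 0 0 0'; python3 -m creep '0.004 0 0 0 0 0;0.004 0 0 0 0 0;0 0 0 0 0 0'
```

```text
time_s: 5.95
position: [0.4637, -0.1361, 0.0297]
eef_rot: [2.047, 2.38, 0.001]
force: [0.9, -4.2, 3.8]
opening: -0.0001
grasp_force: 2.4
time_s: 6.32
position: [0.4634, -0.1326, 0.0297]
eef_rot: [2.046, 2.379, 0.001]
force: [2.4, -9.0, 2.4]
opening: -0.0002
grasp_force: 4.5
```

```bash
python3 -m creep '0.004 0 0 0 0 0;0 0 0 0 0 0'; python3 -m creep '0.004 0 0 0 0 0;0 0 0 0 0 0'
```

```text
time_s: 6.58
position: [0.4639, -0.1323, 0.03]
eef_rot: [2.044, 2.377, -0.0]
force: [5.8, -23.6, -2.5]
opening: 0.0003
grasp_force: 12.5
time_s: 6.82
position: [0.464, -0.1322, 0.0305]
eef_rot: [2.042, 2.374, -0.002]
force: [5.0, -41.4, -2.4]
opening: -0.0001
grasp_force: 21.0
```

```bash
python3 -m creep '-0.1 0 0 0 0 0;0 0 -0.12 0 0 0;0 0 -0.125 0 0 0;0 0 -0.125 0 0 0;0 0 -0.125 0 0 0'; python3 -m creep '0 0 -0.125 0 0 0;0 0 -0.05 0 0 0;0 0 0 0 0 0' ; python3 -m creep '0.12 -0.002 0 0 0 0;0.12 -0.002 0 0 0 0;0.12 -0.002 0 0 0 0;0.12 -0.002 0 0 0 0;0.11 0 0 0 0 0'
python3 - <<'E'
from bench import ctrl
from h import *
import cv2
o=ctrl.get_obs();print(o["position"],o["joints"])
fr=[]
for n in("scene","top","wrist"):
    s=ctrl.snapshot(n); np.savez(f"{n}2.npz",**s); f=s["frame"]
    if n=="scene": f=f[90:250,200:360]
    if n=="top": f=f[150:240,200:320]
    fr.append(cv2.resize(f,(400,300) if n!="scene" else (300,300),interpolation=2))
cv2.imwrite("pics/c2.png",np.vstack([np.hstack(fr[:2]),np.hstack([fr[2],np.zeros((300,300,3),np.uint8)])]))
E
```

```text
time_s: 7.45
position: [0.4687, -0.1768, 0.2787]
eef_rot: [-2.048, -2.382, -0.0]
force: [0.8, -0.6, -0.7]
opening: 0.0002
grasp_force: 0.0
time_s: 7.82
position: [0.4694, -0.1771, 0.3655]
eef_rot: [2.046, 2.38, 0.002]
force: [0.5, 0.0, 0.3]
opening: 0.0001
grasp_force: 0.0
time_s: 8.45
position: [0.42, 0.1157, 0.3625]
eef_rot: [-2.047, -2.381, 0.002]
force: [1.1, 0.2, 0.7]
opening: 0.0002
grasp_force: 0.0
[0.42   0.1157 0.3625] [ 0.1846 -0.0311  1.5951  0.0002  1.5795  0.0341]
```

View pics/c2.png

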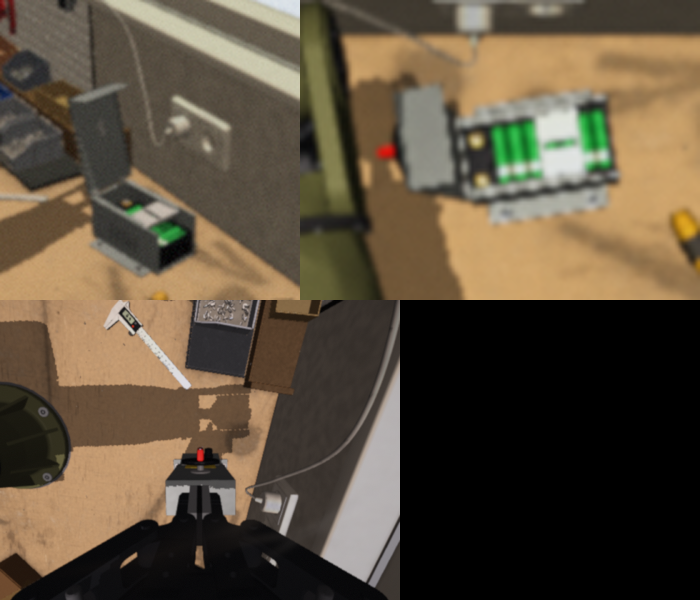

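The module is home, and the cover's free outer edge shows in the wrist panel at (167..234, 487) with the red wing at (201,455). Checking the edge position against the model.

```bash
python3 - <<'E'
from h import *
w=np.load("wrist2.npz")
O=np.array([.446,-.04]);a=np.radians(8.7);R=np.array([[np.cos(a),-np.sin(a)],[np.sin(a),np.cos(a)]])
box=lambda p:np.r_[(p[:2]-O)@R,p[2]]
for n,u,v,z in[("edge-",167,487,.241),("edge+",234,487,.241),("wing",201,451,.172)]:
    print(n,box(onz(w,u*1.4,(v-300)*1.4,z)))
print("tcp",box(np.array([.42,.1157,.3625])))
for th in(1.7,1.8,1.9):
  print(th,.075-.166*np.cos(th)+.003*np.sin(th),.08+.166*np.sin(th)+.003*np.cos(th), "wing",.075-.103*np.cos(th)+.041*np.sin(th))
E
```

```text
edge- [-0.0449  0.1064  0.241 ]
edge+ [0.043  0.1068 0.241 ]
wing [-0.      0.1343  0.172 ]
tcp [-0.0021  0.1578  0.3625]
1.7 0.09936318048441449 0.24422982505222318 wing 0.12892924014099025
1.8 0.11563709061168705 0.24097710044170112 wing 0.13832956861939397
1.9 0.1315049683624038 0.23611594585552031 wing 0.14709712898212485
```

```bash
python3 -m creep '0 0 0.12 0 0 0;0 0.004 0.12 0 0 0;0 0 0.04 0 0 0;-0.02 0 0 0 0 0;0 0 0 0 0 0' >/dev/null; python3 - <<'E'
from bench import ctrl
from h import *
O=np.array([.446,-.04]);a=np.radians(8.7);R=np.array([[np.cos(a),-np.sin(a)],[np.sin(a),np.cos(a)]])
o=ctrl.get_obs();p=o["position"];q=np.r_[(p[:2]-O)@R,p[2]];print(q,o["force"])
y,z=q[1],q[2];s=.159
for th in[1.5,1.35,1.2,1.05,.9,.75,.6,.45,.3,.15,.05,0]:
    Y=.086-s*np.cos(th)+.003*np.sin(th);Z=.08+s*np.sin(th)+.003*np.cos(th)
    print(th,"%.3f %.3f | %.4f %.4f"%(Y,Z,(Y-y)/.5,(z-Z)/.5));y,z=Y,Z
E
```

```text
[0.001  0.1446 0.2246] [ 0.2399 -0.3546  0.0042]
1.5 0.078 0.239 | -0.1336 -0.0284
1.35 0.054 0.236 | -0.0473 0.0060
1.2 0.031 0.229 | -0.0458 0.0130
1.05 0.009 0.219 | -0.0434 0.0197
0.9 -0.010 0.206 | -0.0399 0.0260
0.75 -0.028 0.191 | -0.0356 0.0317
0.6 -0.044 0.172 | -0.0305 0.0366
0.45 -0.056 0.152 | -0.0247 0.0408
0.3 -0.065 0.130 | -0.0183 0.0440
0.15 -0.071 0.107 | -0.0115 0.0463
0.05 -0.073 0.091 | -0.0038 0.0316
0 -0.073 0.083 | -0.0007 0.0159
```

```bash
python3 -m creep '-0.04 0 -0.008 0 0 0;-0.035 0 -0.008 0 0 0;-0.03 0 -0.006 0 0 0;-0.028 0 -0.006 0 0 0;0 0 0 0 0 0'; python3 -m creep '-0.024 0 0.003 0 0 0;-0.024 0 0.003 0 0 0;-0.023 0 0.006 0 0 0;-0.023 0 0.007 0 0 0;0 0 0 0 0 0'; python3 -m creep '-0.022 0 0.01 0 0 0;-0.022 0 0.01 0 0 0;-0.02 0 0.013 0 0 0;-0.02 0 0.013 0 0 0;0 0 0 0 0 0'
python3 - <<'E'
from bench import ctrl
from h import *
import cv2
O=np.array([.446,-.04]);a=np.radians(8.7);R=np.array([[np.cos(a),-np.sin(a)],[np.sin(a),np.cos(a)]])
o=ctrl.get_obs();p=o["position"];print(np.r_[(p[:2]-O)@R,p[2]])
s=ctrl.snapshot("scene");cv2.imwrite("pics/s3.png",cv2.resize(s["frame"][70:250,200:380],(540,540),interpolation=2))
E
```

```text
time_s: 9.85
position: [0.4349, 0.0376, 0.2382]
eef_rot: [2.05, 2.38, 0.001]
force: [0.5, -0.4, 0.7]
opening: -0.0001
grasp_force: 0.0
time_s: 10.48
position: [0.4415, -0.0089, 0.2278]
eef_rot: [-2.05, -2.38, 0.001]
force: [0.6, -0.1, 0.4]
opening: 0.0003
grasp_force: 0.0
time_s: 11.1
position: [0.4477, -0.0502, 0.2046]
eef_rot: [-2.049, -2.38, 0.001]
force: [0.7, -0.1, -0.1]
opening: -0.0002
grasp_force: 0.0
[ 0.0001 -0.0103  0.2046]
```

View pics/s3.png

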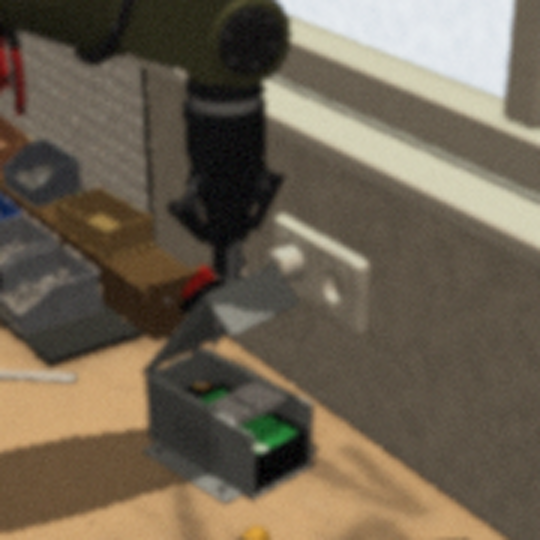

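The cover is following, half closed at about 45°, with the finger at (230,265) near the edge and clear of the red wing at (200,285). I'll continue the arc.

```bash
python3 -m creep '-0.018 0 0.016 0 0 0;-0.018 0 0.016 0 0 0;-0.016 0 0.018 0 0 0;-0.015 0 0.018 0 0 0;0 0 0 0 0 0'; python3 -m creep '-0.013 0 0.02 0 0 0;-0.012 0 0.02 0 0 0;-0.01 0 0.022 0 0 0;-0.009 0 0.022 0 0 0;0 0 0 0 0 0'; python3 -m creep '-0.006 0 0.023 0 0 0;-0.006 0 0.023 0 0 0;-0.003 0 0.016 0 0 0;0 0 0 0 0 0'
```

```text
time_s: 11.78
position: [0.4526, -0.0831, 0.1704]
eef_rot: [-2.049, -2.38, 0.001]
force: [-1.0, 0.2, 0.0]
opening: 0.0001
grasp_force: 0.0
time_s: 12.4
position: [0.4558, -0.1046, 0.1283]
eef_rot: [-2.048, -2.38, 0.001]
force: [0.5, 0.3, 0.6]
opening: 0.0001
grasp_force: 0.0
time_s: 12.9
position: [0.457, -0.1118, 0.0976]
eef_rot: [-2.048, -2.381, 0.001]
force: [0.7, -0.8, 1.2]
opening: -0.0001
grasp_force: 0.0
```

```bash
python3 -m creep '0 0 0.014 0 0 0;0 0 0.01 0 0 0;0 0 0 0 0 0'; python3 -m creep '0 0 0.006 0 0 0;0 0 0 0 0 0'
```

```text
time_s: 13.28
position: [0.4572, -0.1118, 0.0859]
eef_rot: [-2.048, -2.381, 0.0]
force: [0.0, -0.3, -0.2]
opening: 0.0
grasp_force: 0.0
time_s: 13.52
position: [0.4574, -0.1119, 0.0832]
eef_rot: [2.049, 2.382, 0.0]
force: [0.3, -0.5, -0.2]
opening: 0.0001
grasp_force: 0.0
```

```bash
python3 -m creep '0 0 0.004 0 0 0;0 0 0 0 0 0'; python3 -m creep '0 0 0.004 0 0 0;0 0 0 0 0 0'
```

```text
time_s: 13.78
position: [0.4576, -0.1119, 0.0828]
eef_rot: [2.048, 2.381, 0.001]
force: [-9.6, 3.2, 23.5]
opening: 0.0
grasp_force: 11.8
time_s: 14.02
position: [0.4578, -0.1119, 0.0825]
eef_rot: [2.047, 2.381, 0.001]
force: [-22.0, 6.4, 51.1]
opening: 0.0
grasp_force: 25.5
```

```bash
python3 -m creep '0 0 -0.12 0 0 0;0 0 -0.12 0 0 0;0 0 -0.04 0 0 0;0 0 0 0 0 0' 0.4
python3 - <<'E'
from bench import ctrl
from h import *
import cv2
O=np.array([.446,-.04]);a=np.radians(8.7);R=np.array([[np.cos(a),-np.sin(a)],[np.sin(a),np.cos(a)]])
box=lambda p:np.r_[(p[:2]-O)@R,p[2]]
s=ctrl.snapshot("wrist");t=ctrl.snapshot("top")
print(box(ctrl.get_obs()["position"]))
for n,k in(("wrist",s),("top",t)):
    f=k["frame"];h=cv2.cvtColor(f,cv2.COLOR_BGR2HSV)
    m=(((h[...,0]<8)|(h[...,0]>172))&(h[...,1]>150)&(h[...,2]>90)).astype(np.uint8)
    nn,l,st,c=cv2.connectedComponentsWithStats(m)
    for i in range(1,nn):
        if st[i,4]<8: continue
        ys,xs=np.where(l==i);r=cv2.minAreaRect(np.c_[xs,ys].astype(np.float32))
        print(n,st[i],r,box(onz(k,*c[i],.121)))
cv2.imwrite("pics/w4.png",np.hstack([cv2.resize(s["frame"],(480,360)),cv2.resize(t["frame"][150:240,220:300],(320,360),interpolation=2)]))
E
```

```text
time_s: 14.52
position: [0.4578, -0.112, 0.2205]
eef_rot: [2.047, 2.38, 0.002]
force: [0.1, -0.3, -0.4]
opening: 0.0512
grasp_force: 0.0
[-0.     -0.0726  0.2183]
wrist [272 124  13  68 656] ((278.0, 157.5), (67.0, 12.0), 90.0) [-0.     -0.0248  0.121 ]
top [383 161   5   5  20] ((385.0, 163.0), (4.0, 4.0), 90.0) [ 0.0403 -0.4011  0.121 ]
top [375 243   3   4   8] ((376.0000305175781, 244.50003051757812), (2.1213202476501465, 2.1213202476501465), 45.0) [-0.2239 -0.3249  0.121 ]
top [ 42 248   4   6  13] ((43.865386962890625, 250.32693481445312), (5.295135974884033, 2.7456257343292236), 78.69007110595703) [-0.0834  0.7695  0.121 ]
top [ 36 256   7   5  14] ((39.31034469604492, 258.2758483886719), (2.228343963623047, 6.685031890869141), 68.19859313964844) [-0.1071  0.7863  0.121 ]
top [394 394   5   5  13] ((396.0000305175781, 396.5000305175781), (2.1213202476501465, 4.949747085571289), 45.0) [-0.7021 -0.3055  0.121 ]
top [398 400  10  20  44] ((402.691650390625, 409.5894775390625), (2.2352516651153564, 21.023448944091797), 25.016895294189453) [-0.7436 -0.3199  0.121 ]
```

View pics/w4.png

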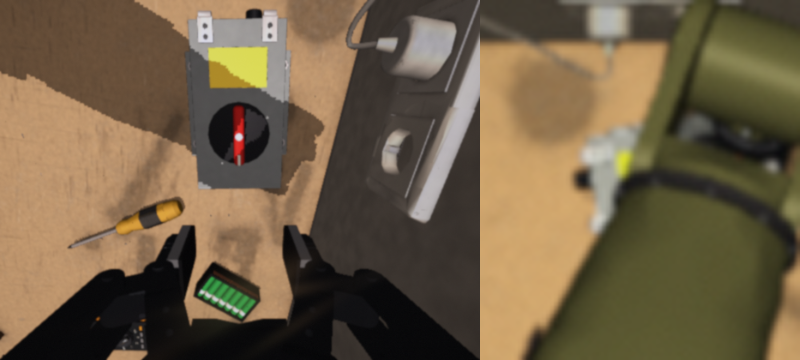

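The cover is shut flat, with the wing along the box's y axis at wrist pixel (238,137) and x = 0, aligned with the tool. I'll move over it, descend and grip.

```bash
python3 -m creep '0.046 0 0 0 0 0;0.044 0 0.05 0 0 0;0 0 0.1 0 0 0;0 0 0.072 0 0 0;0 0 0 0 0 0'; python3 -m creep '0 0 0 0 0 0;0 0 0 0 0 0;0 0 0 0 0 0' 1
```

```text
time_s: 15.25
position: [0.4488, -0.0669, 0.1054]
eef_rot: [-2.045, -2.377, 0.005]
force: [0.3, -0.2, 1.5]
opening: 0.0511
grasp_force: 0.0
time_s: 15.62
position: [0.451, -0.0675, 0.1092]
eef_rot: [2.048, 2.381, 0.001]
force: [-0.8, -0.6, 1.2]
opening: 0.0082
grasp_force: 62.4
```

```bash
python3 -m creep '0 0 0.012 0 0 0;0 0 0.012 0 0 0;0 0 0 0 0 0'
```

```text
time_s: 16.0
position: [0.451, -0.0675, 0.0967]
eef_rot: [2.048, 2.381, 0.001]
force: [-1.5, -1.1, 9.3]
opening: 0.008
grasp_force: 63.4
```

```bash
python3 -m creep '0 0 0 0 0 1;0 0 0 0 0 1;0 0 0 0 0 1;0 0 0 0 0 1;0 0 0 0 0 1'; python3 -m creep '0 0 0 0 0 1;0 0 0 0 0 1;0 0 0 0 0 1;0 0 0 0 0 1;0 0 0 0 0 1'
```

```text
time_s: 16.62
position: [0.4511, -0.0675, 0.0968]
eef_rot: [2.432, 1.986, 0.001]
force: [-2.1, -0.9, 8.6]
opening: 0.0082
grasp_force: 63.4
time_s: 17.25
position: [0.4511, -0.0676, 0.0968]
eef_rot: [2.74, 1.534, 0.002]
force: [-1.4, -0.7, 8.6]
opening: 0.008
grasp_force: 63.4
```

```bash
python3 -m creep '0 0 0 0 0 1;0 0 0 0 0 1;0 0 0 0 0 1;0 0 0 0 0 1;0 0 0 0 0 1'; python3 -m creep '0 0 0 0 0 1;0 0 0 0 0 1;0 0 0 0 0 1;0 0 0 0 0 1;0 0 0 0 0 1'; python3 -m creep '0 0 0 0 0 1;0 0 0 0 0 1;0 0 0 0 0 0.6;0 0 0 0 0 0'; python3 -c "
from bench import ctrl;o=ctrl.get_obs();print(o['torque'],o['force'],o['eef_rot'])"
```

```text
time_s: 17.88
position: [0.4511, -0.0676, 0.0968]
eef_rot: [2.965, 1.035, 0.002]
force: [-2.5, -1.5, 9.3]
opening: 0.0082
grasp_force: 63.4
time_s: 18.5
position: [0.4511, -0.0676, 0.0968]
eef_rot: [3.1, 0.504, 0.002]
force: [-1.7, -2.2, 8.7]
opening: 0.0083
grasp_force: 63.4
time_s: 19.0
position: [0.4511, -0.0676, 0.0968]
eef_rot: [3.133, 0.224, 0.002]
force: [-2.7, -0.9, 9.8]
opening: 0.008
grasp_force: 63.4
[-0.32943163  0.34847586  0.01162791] [-2.69850317 -0.94409281  9.76303549] [3.13285668e+00 2.23560474e-01 2.39830781e-03]
```

```bash
python3 -m creep '0 0 -0.005 0 0 0;0 0 -0.005 0 0 0;0 0 0 0 0 0'; python3 -m creep '0 0 0 0 0 0;0 0 0 0 0 0;0 0 0 0 0 0' 0.4;  python3 -m creep '0 0 -0.05 0 0 0;0 0 -0.1 0 0 0;0 0 -0.1 0 0 0;-0.1 0 0 0 0 0;0 0 0 0 0 0'
python3 - <<'E'
from bench import ctrl
import cv2,numpy as np
s=ctrl.snapshot("wrist");t=ctrl.snapshot("scene")
cv2.imwrite("pics/w5.png",np.hstack([cv2.resize(s["frame"],(440,330)),cv2.resize(t["frame"][130:250,220:340],(330,330),interpolation=2)]))
np.savez("w5.npz",**s)
E
```

```text
time_s: 19.38
position: [0.4511, -0.0676, 0.1017]
eef_rot: [3.133, 0.224, 0.002]
force: [-0.7, -2.0, 6.8]
opening: 0.0079
grasp_force: 63.0
time_s: 19.75
position: [0.4505, -0.0673, 0.1011]
eef_rot: [-3.133, -0.225, 0.0]
force: [1.7, -0.5, -0.5]
opening: 0.0516
grasp_force: 0.0
time_s: 20.38
position: [0.3994, -0.0746, 0.2266]
eef_rot: [3.133, 0.223, 0.001]
force: [0.2, 0.2, -0.9]
opening: 0.0511
grasp_force: 0.0
```

View pics/w5.png

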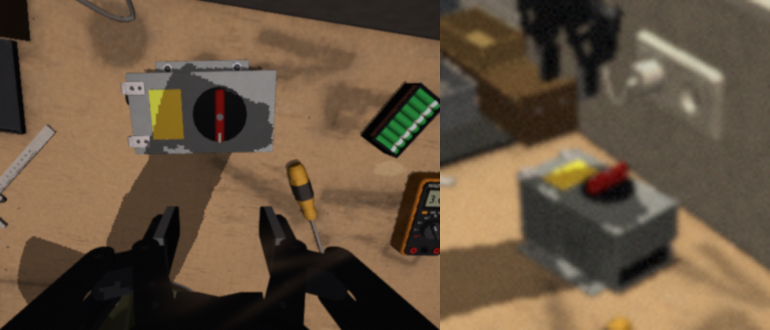

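The wing now lies across the box at wrist pixel (220,115), parallel to the cover's end edge. The cover is flat, and the gripper is clear of everything. Handing in.

```bash
python3 -c "
from bench import ctrl;print(ctrl.close_job())"
```

```text
the job is handed in; nothing more can be done
None
```

I handed the job in at about 20 s: module pushed to its stop, cover shut, and stud pressed 12 mm, turned 90° clockwise and released. The last picture shows the wing still across the box after release; I did not measure how far the stud stayed down.

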